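# Set the flow valve two turns open

## Task

Set the flow valve, the one of the two valves on the desk whose hand wheel carries an upright crank handle: turn it clockwise until it is shut against its stop, then back it off (counter-clockwise, seen from above) by exactly two full turns, and finish with the gripper still holding the crank handle there, ready to trim the flow. Leave the other valve, with the plain wheel, and all other things on the desk as they are.

Things in the scene. Friction and masses are not known exactly. Their poses are not given: they have to be found in the camera images.
- flow_wheel (a joint): turn of the hand wheel of the valve to be set, in rad: 0 = shut against its stop, grows as the wheel turns counter-clockwise seen from above (opening), up to another stop at 18.85 (three turns). The valve is bolted down. It turns with a steady friction of about 0.06 N m (about 1.3 N at the handle), has no spring and stays where it is left; it starts 0.3 to 1 turn open
- flow_wheel_axis (a point): centre of that hand wheel on its upright axis, half way up its rim (89 mm above the desk). The black wheel is 102 mm across outside with a 12 mm thick rim, three spokes and an upright crank handle on its rim; its top is 95 mm above the desk (98 mm at the hub). It sits on a brass valve body with two hose tails that stick out 68 mm either side, on a bolted 100x80 mm plate. Z is up; x points from the axis toward the crank handle and turns with the wheel
- crank_grip: the crank handle: an upright black sleeve 18 mm in diameter and 45 mm high that spins freely on its pin, so that a gripper can hold it and be led round in a circle without turning itself. Origin at the centre of its underside (96 mm above the desk), 45 mm from the wheel's axis; z is up; its x axis spins freely and means nothing
- crank_mid (a point): point on the axis of the crank handle, 24 mm above its underside (120 mm above the desk): the middle of the grip
- plain_wheel_axis (a point): centre of the hand wheel of the other valve, which is to be left alone: same valve body, but a smaller black wheel, 84 mm across outside, without a crank handle. Half way up its rim, 89 mm above the desk. The two valves stand left and right, either way round; between and behind them stands a fixed, 0.44 m tall analyser (front face at x = 0.56, y from -0.08 to 0.19): swing the arm round in front of it
- plain_rim (a point): point on the rim of that other wheel, 36 mm from its axis; it turns with it
- mouse: grey computer mouse, 111x63x34 mm; stands by, to be left alone; origin at the centre of its underside
- test_strip_box: small black canister, 37x37x63 mm; stands by, to be left alone; origin at the centre of its underside
- slide_box: flat grey box with a closed lid, 91x105x37 mm; stands by, to be left alone; origin at the centre of its underside
- tape_roll: roll of tape lying flat, 96 mm across, 25 mm high; stands by, to be left alone; origin at the centre of its underside
- timer: upright kitchen-style timer, 44x66x68 mm; stands by, to be left alone; origin at the centre of its underside
- forceps: steel forceps lying flat, 125 mm long; stands by, to be left alone; origin at the centre of its underside

How it is judged:
By the outcome, as a careful person would: the job done as asked, in the order asked, and still so for the second after the job is handed in, while the arm keeps its last pose, push and grip.
It also fails if it takes over 67 s, if anything falls off the work surface, if the arm or the gripper's body presses on something with over 40 N, if the wrist force passes 120 N, or if a joint passes its speed limit or range.

## Robot

A 6-joint arm with a two-finger parallel gripper is mounted at the origin on a cart in front of the work surface, level with it; the furniture and walls round the work are solid. World frame = base frame: x ahead of the robot, y to its left, z up, the work surface at z = 0. Lengths are in m, angles in rad, forces in N, time in s.
With the tool pointing down it reaches from about 0.3 to 1 m from the base axis. Payload 5.1 kg.
Tool frame: the origin (TCP) lies midway between the tips of the shut fingers; the grasp point (between the pads) lies bot.grip_depth behind it (bot.grip_depth is the distance from the TCP to the grasp point, in m); z points along the fingers, y is the direction in which the jaws open and shut (so a half turn about z gives the same grasp; the last joint's range is limited). The gripper opens to 95 mm and grips with 3 to 60 N. Pads are 20 mm wide; open, the fingers measure 119 mm over their backs; the gripper's body (75 mm by 180 mm) begins 59 mm behind the grasp point.
Start: joints at [1.044, 0.124, 1.65, -0, 1.367, -0.083], TCP at [0.279, 0.587, 0.215] pointing down, gripper open.
Joint ranges: [-2.61, 2.61], [-1.02, 2.33], [0.03, 2.71], [-1.35, 4.49], [0.32, 2.68], [-2.91, 2.91]. Speed limits (rad/s): [2.57, 2.57, 3.14, 3.14, 3.14, 3.14].

## Interface

Orientations are given as a unit quaternion [x, y, z, w].
In Python, from cell import sensors, viewer, bot gives the robot as it stands.
- The arm moves only by the tool send_rows, never from a script. Its argument "commands" is text: rows parted by semicolons, each of 7 numbers parted by spaces: the turn, a rotation vector about the tool's x, y, z in rad, then the shift along the tool's x, y, z in cm, then the opening, from 0 (shut) to 1 (fully open). In form: rx ry rz x y z jaw; .... A call has 1 to 12 rows; each row shifts and turns the commanded pose from where the row before left it, along the tool's axes as they then stand; what a row does not reach is not made up. A row lasts 1/10 s, in which the tool goes at most 50 mm and 8.59 degrees, less where a joint would pass 70% of its speed; a pose out of reach is approached as far as the arm can. A call is refused whole if a number of a shift passes 5 or a number of a turn 0.15, either way. A call with a gripper value outside its range is refused whole. The fingers move at their own pace and stop on an object; "force" is the grip in N (left out, the last holds). Time passes only in rows, so rows that do not move let the fingers close. It gives the time, the measured TCP pose, the force and the opening at its end, in the units of the state.
- sensors.get_state(): the state, without advancing time (a new reading comes with each control period).
- viewer.capture(name): name is "side" or "top"; returns a dict with "img" (420x560x3 uint8, red, green, blue), "z_map" (420x560 float32, m along the optical axis (not along the pixel's ray), 0 where there is no reading), "fx", "fy", "cx", "cy" (pixels), "world_to_cam" (4x4, takes a point from world to camera coordinates). Camera axes: x right, y down, z forward; pixel columns grow to the right and rows downward; lengths in m; the calibration is good to about 2 mm. A picture is of the moment at which its call begins.
- bot.job_done(): hands the job in, once; it reports no verdict.
The state is a dict: "time": time; "joint_pos": joint angles; "joint_vel": joint speeds; "effort": joint torques, N m; "ee_pos": TCP position; "tool_rot": TCP orientation; "force": force on the tool from outside, world axes, zero at the start; "ft_torque": the same for the moment, N m; "grip_width": opening from 0.0 (shut) to 1.0 (fully open).
Only numpy, scipy, OpenCV 4.12 (cv2) and the standard library are available. Lean on these libraries where they do the work, as an engineer would, in place of code of your own. Each camera call takes 0.05 s, during which the arm holds its last target.

## Working session

There is one attempt and no reset: what is moved stays moved. The work goes in short steps, Python scripts to look and compute and a tool call to move; the robot and the scene stay as the last step left them, time stands still between calls to the robot, and variables do not carry over. Pictures are saved under pics/ and viewed, and the job is handed in when it is done.

Besides the shell and the picture viewer there is one more tool, called as name(argument=value, ...), one argument or row to a line, values as JSON. send_rows: Moves the arm, as the interface text tells. Its arguments: {"type":"object","properties":{"commands":{"type":"string"},"force":{"type":"number"}},"required":["commands"]}

```bash
mkdir -p pics; ls
python3 - <<'E'
from cell import sensors, viewer, bot
import cv2
s=sensors.get_state();print(s); print(bot.grip_depth, [a for a in dir(bot) if a[0]!='_'])
for n in("side","top"):
    c=viewer.capture(n); cv2.imwrite(f"pics/{n}0.png",c["img"][:,:,::-1]); print(n,c["fx"],c["cx"],c["cy"],c["world_to_cam"])
E
```

```text
pics
{'time': 0.0, 'joint_pos': array([ 1.04443492e+00,  1.24520659e-01,  1.65164791e+00,  3.95074960e-06,
        1.36748460e+00, -8.26068223e-02]), 'joint_vel': array([ 0.00012694,  0.00019349, -0.0003942 , -0.00031077, -0.0018182 ,
       -0.00053721]), 'effort': array([ 1.97388516e-03, -4.17569697e+01, -3.59948552e+01,  7.74759217e-02,
        4.88361949e-02, -1.41188370e-04]), 'ee_pos': array([0.27877874, 0.5864851 , 0.2133924 ]), 'tool_rot': array([ 2.20061555e-01,  9.75485444e-01, -9.82288370e-04, -3.10717848e-04]), 'force': array([-0.33087465, -0.54214103,  0.3774931 ]), 'ft_torque': array([0.01777088, 0.04478138, 0.00278416]), 'grip_width': 1.0029220751082588}
0.0188 ['MotionError', 'grip_depth', 'job_done']
side 442.8793282627876 280.3277148692476 206.35470949083594 [[ 0.85431087 -0.51941582  0.01897753 -0.52839207]
 [-0.28606602 -0.50036514 -0.81719089  0.23518396]
 [ 0.43395758  0.69270623 -0.57605459  1.01873671]
 [ 0.          0.          0.          1.        ]]
top 415.15387837958497 275.59208615440247 208.36845022089182 [[ 0.01010479 -0.99992097 -0.00748032 -0.07508294]
 [-0.99449923 -0.00926949 -0.10433295  0.56619386]
 [ 0.10425536  0.00849343 -0.99451429  1.30418922]
 [ 0.          0.          0.          1.        ]]
```

View pics/side0.png

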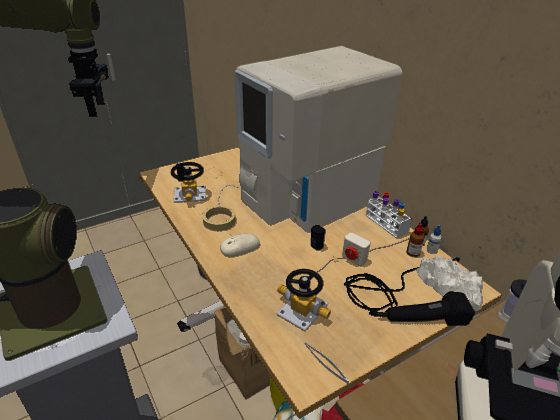

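View pics/top0.png

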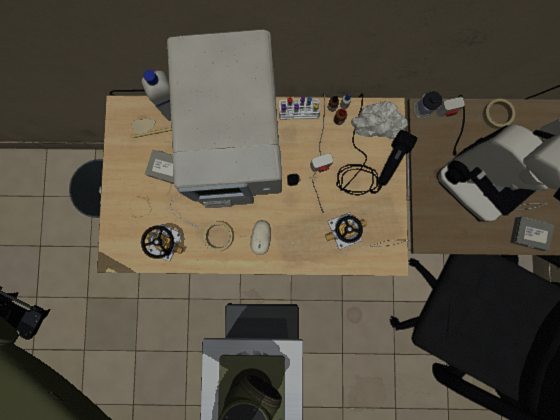

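Two valves: left at about (159,242) in the top view and right at about (348,230). I'll zoom in to find the crank.

Run:
```python
import cv2,numpy as np
t=cv2.imread("pics/top0.png"); s=cv2.imread("pics/side0.png")
z=lambda im,x,y,r=35:cv2.resize(im[y-r:y+r,x-r:x+r],(380,290),interpolation=cv2.INTER_CUBIC)
z=lambda im,x,y,r=35:cv2.resize(im[y-r:y+r,x-r:x+r],(290,290),interpolation=cv2.INTER_CUBIC)
cv2.imwrite("pics/z0.png",np.vstack([np.hstack([z(t,159,242),z(t,348,230)]),np.hstack([z(s,187,180),z(s,304,295)])]))
```

```text
(no output)
```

View pics/z0.png

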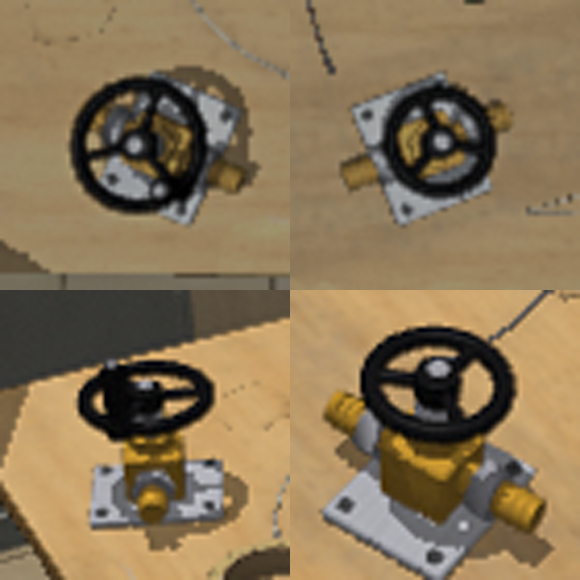

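Left valve has the crank handle (pin top at ~(163,252) in the top view). Measuring with depth.

```bash
cat > h.py <<'E'
import numpy as np,cv2
from cell import sensors, viewer, bot
def cloud(c):
    z=c["z_map"]; v,u=np.mgrid[:z.shape[0],:z.shape[1]]
    P=np.stack([(u-c["cx"])/c["fx"]*z,(v-c["cy"])/c["fy"]*z,z],-1)
    T=np.linalg.inv(c["world_to_cam"]); P=P@T[:3,:3].T+T[:3,3]; P[z<=0]=np.nan
    return P
def proj(c,p):
    q=c["world_to_cam"]@np.r_[p,1]; return c["fx"]*q[0]/q[2]+c["cx"],c["fy"]*q[1]/q[2]+c["cy"]
def circ(xy):
    from scipy.optimize import least_squares
    r=least_squares(lambda p:np.hypot(xy[:,0]-p[0],xy[:,1]-p[1])-p[2],[*xy.mean(0),.04],loss='soft_l1',f_scale=.003); return r.x
E
python3 - <<'E'
from h import *
for n,(x,y) in(("top",(159,242)),("side",(187,180))):
    c=viewer.capture(n);P=cloud(c)[y-35:y+35,x-35:x+35].reshape(-1,3); I=c["img"][y-35:y+35,x-35:x+35].reshape(-1,3)
    rim=P[(P[:,2]>.082)&(P[:,2]<.1)&(I.max(1)<60)]
    ce=circ(rim[:,:2]); 
    for _ in range(5):
        d=np.hypot(*(rim[:,:2]-ce[:2]).T); k=rim[(d>.036)&(d<.06)]; ce=circ(k[:,:2])
    print(n,len(k),"rim",ce,k[:,2].mean())
    h=P[P[:,2]>.108]; print("handle",len(h)); print(np.round(h,3)[:40]); print(h.mean(0),np.median(h,0),h.min(0),h.max(0))
E
```

```text
top 294 rim [0.45509616 0.28763708 0.0447423 ] 0.09486314946827656
handle 46
[[0.457 0.288 0.108]
 [0.43  0.26  0.138]
 [0.43  0.257 0.138]
 [0.43  0.256 0.133]
 [0.43  0.256 0.121]
 [0.43  0.256 0.112]
 [0.427 0.267 0.137]
 [0.427 0.261 0.144]
 [0.427 0.258 0.145]
 [0.427 0.257 0.14 ]
 [0.427 0.254 0.141]
 [0.427 0.252 0.135]
 [0.427 0.252 0.127]
 [0.427 0.252 0.114]
 [0.424 0.263 0.147]
 [0.424 0.262 0.143]
 [0.424 0.258 0.145]
 [0.424 0.256 0.143]
 [0.424 0.253 0.142]
 [0.424 0.252 0.138]
 [0.424 0.25  0.131]
 [0.424 0.251 0.119]
 [0.424 0.251 0.108]
 [0.421 0.264 0.144]
 [0.421 0.262 0.143]
 [0.421 0.257 0.148]
 [0.421 0.255 0.147]
 [0.421 0.253 0.142]
 [0.421 0.251 0.138]
 [0.421 0.25  0.13 ]
 [0.421 0.251 0.117]
 [0.418 0.265 0.142]
 [0.418 0.262 0.141]
 [0.418 0.259 0.14 ]
 [0.418 0.255 0.145]
 [0.418 0.254 0.139]
 [0.418 0.252 0.135]
 [0.418 0.252 0.123]
 [0.418 0.251 0.115]
 [0.418 0.25  0.108]]
[0.42329963 0.25664926 0.13372567] [0.42277217 0.25542878 0.13840443] [0.41536269 0.25024376 0.10807093] [0.45675983 0.28784424 0.14786124]
side 220 rim [0.45220825 0.28414915 0.0453
[... 316 characters left out ...]
 0.249 0.138]
 [0.414 0.257 0.134]
 [0.414 0.25  0.138]
 [0.417 0.249 0.137]
 [0.419 0.247 0.138]
 [0.424 0.252 0.134]
 [0.426 0.248 0.135]
 [0.413 0.258 0.13 ]
 [0.415 0.252 0.133]
 [0.418 0.252 0.132]
 [0.42  0.249 0.133]
 [0.422 0.247 0.133]
 [0.426 0.25  0.131]
 [0.432 0.258 0.125]
 [0.414 0.261 0.125]
 [0.415 0.255 0.128]
 [0.417 0.25  0.13 ]
 [0.419 0.25  0.129]
 [0.421 0.246 0.13 ]
 [0.425 0.247 0.129]
 [0.43  0.255 0.124]
 [0.414 0.254 0.125]
 [0.416 0.251 0.126]
 [0.419 0.249 0.127]
 [0.422 0.251 0.125]
 [0.426 0.254 0.122]
 [0.428 0.25  0.123]]
[0.42025174 0.25152056 0.12634604] [0.41976351 0.25080513 0.12532692] [0.41306527 0.24273475 0.10830583] [0.43155125 0.26136617 0.14278211]
```

send_rows(
  commands="0 0 -0.111 0 0 0 1;0 0 -0.111 0 0 0 1;0 0 -0.111 0 0 0 0.8;0 0 -0.111 0 0 0 0.6;0 0 0 -1.5 -3.5 0 0.5;0 0 0 -1.5 -3.5 0 0.5;0 0 0 -1.5 -3.5 0 0.5;0 0 0 -1.5 -3.5 0 0.5;0 0 0 -1.5 -3.5 0 0.5;0 0 0 -1.5 -3.5 0 0.5;0 0 0 -1.5 -3.5 0 0.5;0 0 0 0 0 0 0.5",
  force=25,
)

```text
time: 1.4
ee_pos: [0.3853, 0.339, 0.2145]
tool_rot: [0.002, 1.0, -0.0, 0.0]
force: [-0.6, 0.6, 0.1]
grip_width: 0.5
```

send_rows(
  commands="0 0 0 -1.2 -2.8 0.5 0.5;0 0 0 -1.2 -2.8 1 0.5;0 0 0 -1.2 -2.7 1 0.5;0 0 0 0 0 0.5 0.5;0 0 0 0 0 0 0.5;0 0 0 0 0 0 0.5",
)

```text
time: 2.0
ee_pos: [0.4199, 0.2601, 0.1848]
tool_rot: [-0.001, 1.0, 0.0, -0.0]
force: [0.1, -0.0, 0.6]
grip_width: 0.503
```

Run:
```python
from h import *
s=sensors.get_state();print(s["time"],s["ee_pos"],s["force"],s["tool_rot"],s["joint_pos"])
c=viewer.capture("side");P=cloud(c)
im=c["img"][:,:,::-1].copy(); cv2.imwrite("pics/s1.png",cv2.resize(im[90:230,110:270],(640,560),interpolation=cv2.INTER_CUBIC))
print([np.round((np.array(proj(c,p))-[110,90])*4) for p in ([.4215,.256,.141],[.4215,.256,.096],s["ee_pos"])])
Q=P[140:225,150:225].reshape(-1,3);k=(Q[:,2]>.108)&(Q[:,2]<.146)&(np.hypot(Q[:,0]-.42,Q[:,1]-.256)<.03);Q=Q[k]
print(k.sum(),circ(Q[:,:2]),np.median(Q,0))
from scipy.optimize import least_squares
print(least_squares(lambda p:np.hypot(Q[:,0]-p[0],Q[:,1]-p[1])-.009,[.42,.256],loss='soft_l1',f_scale=.002).x)
```

```text
2.0 [0.41989866 0.26007713 0.18484813] [ 0.0701953  -0.03509687  0.62876525] [-5.88161782e-04  9.99999788e-01  2.77136962e-04 -3.83643650e-05] [ 4.45496730e-01 -2.09157416e-01  2.02304042e+00  5.49515889e-04
  1.32754040e+00 -1.12660823e+00]
[array([274., 290.]), array([281., 342.]), array([263., 235.])]
69 [0.42194867 0.25555769 0.00701938] [0.42019744 0.25202431 0.12553046]
[0.42288268 0.25813596]
```

View pics/s1.png

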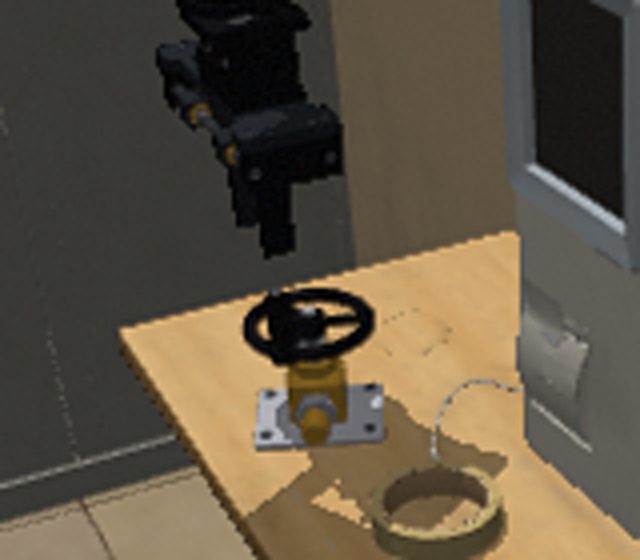

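send_rows(
  commands="0 0 0 -0.2 -0.3 2 0.5;0 0 0 0 0 2 0.5;0 0 0 0 0 2 0.5;0 0 0 0 0 1.5 0.5;0 0 0 0 0 0.5 0.5;0 0 0 0 0 0 0.5;0 0 0 0 0 0 0.1;0 0 0 0 0 0 0.1;0 0 0 0 0 0 0.1;0 0 0 0 0 0 0.1;0 0 0 0 0 0 0.1",
  force=25,
)

```text
time: 3.15
ee_pos: [0.4227, 0.2565, 0.1054]
tool_rot: [0.0, 1.0, 0.001, 0.001]
force: [-0.6, 2.0, 0.9]
grip_width: 0.185
```

Run:
```python
from h import *
s=sensors.get_state();print(s["time"],s["ee_pos"],s["force"],s["tool_rot"],s["grip_width"])
c=viewer.capture("side")
im=c["img"][:,:,::-1].copy(); cv2.imwrite("pics/s2.png",cv2.resize(im[90:230,110:270],(640,560),interpolation=cv2.INTER_CUBIC))
```

```text
3.15 [0.42269665 0.25654769 0.10535699] [-0.56788022  2.00024628  0.87865864] [2.78116021e-06 9.99999508e-01 6.99325878e-04 7.03100221e-04] 0.18536728296240454
```

View pics/s2.png

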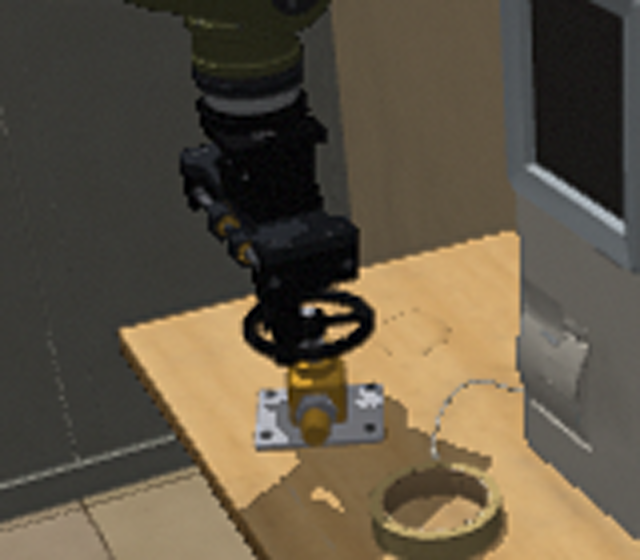

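```bash
cat > arc.py <<'E'
import numpy as np
# rows for an arc: start angle deg, step deg, n, correction (world cm) spread over the rows
def rows(th,step,n,corr=(0,0),r=4.5,g=0.1):
    a=np.radians(th+step*np.arange(n+1)); p=np.c_[r*np.cos(a),r*np.sin(a)]+np.outer(np.arange(n+1)/n,corr)
    p=np.round(p,2); d=np.diff(p,axis=0)
    return ";".join(f"0 0 0 {-x:.2f} {y:.2f} 0 {g}" for x,y in d)
E
python3 -c "
from arc import *
print(rows(-136.5,-10,7))"
```

```text
0 0 0 0.49 0.62 0 0.1;0 0 0 0.38 0.69 0 0.1;0 0 0 0.25 0.74 0 0.1;0 0 0 0.11 0.78 0 0.1;0 0 0 -0.02 0.78 0 0.1;0 0 0 -0.16 0.77 0 0.1;0 0 0 -0.28 0.73 0 0.1
```

send_rows(
  commands="0 0 0 0.49 0.62 0 0.1;0 0 0 0.38 0.69 0 0.1;0 0 0 0.25 0.74 0 0.1;0 0 0 0.11 0.78 0 0.1;0 0 0 -0.02 0.78 0 0.1;0 0 0 -0.16 0.77 0 0.1;0 0 0 -0.28 0.73 0 0.1;0 0 0 0 0 0 0.1",
)

```text
time: 4.0
ee_pos: [0.4133, 0.3093, 0.1053]
tool_rot: [-0.0, 1.0, 0.001, -0.001]
force: [-4.0, 3.7, 4.3]
grip_width: 0.19
```

Run:
```python
from h import *
s=sensors.get_state();print(s["time"],s["ee_pos"],s["force"],s["ft_torque"],s["grip_width"])
```

```text
4.0 [0.41330777 0.30934608 0.1053181 ] [-3.99296396  3.67812706  4.25718519] [0.67086827 0.733705   0.00562307] 0.18979745004794002
```

```bash
python3 -c "
from arc import *
print(rows(153.5,-10,7))"
```

```text
0 0 0 -0.41 0.67 0 0.1;0 0 0 -0.52 0.58 0 0.1;0 0 0 -0.62 0.49 0 0.1;0 0 0 -0.69 0.38 0 0.1;0 0 0 -0.74 0.25 0 0.1;0 0 0 -0.78 0.11 0 0.1;0 0 0 -0.78 -0.02 0 0.1
```

send_rows(
  commands="0 0 0 -0.41 0.67 0 0.1;0 0 0 -0.52 0.58 0 0.1;0 0 0 -0.62 0.49 0 0.1;0 0 0 -0.69 0.38 0 0.1;0 0 0 0 0 0 0.1",
)

```text
time: 4.5
ee_pos: [0.4368, 0.331, 0.1054]
tool_rot: [-0.0, 1.0, 0.002, 0.0]
force: [-1.7, 5.7, 2.5]
grip_width: 0.183
```

send_rows(
  commands="0 0 0 -0.74 0.29 0 0.1;0 0 0 -0.78 0.15 0 0.1;0 0 0 -0.78 0.01 0 0.1;0 0 0 -0.77 -0.12 0 0.1;0 0 0 0 0 0 0.1",
)

```text
time: 5.0
ee_pos: [0.4695, 0.3314, 0.1053]
tool_rot: [0.0, 1.0, -0.0, 0.001]
force: [1.2, 1.1, 5.9]
grip_width: 0.185
```

```bash
python3 -c "
from arc import *
r=rows(69.4,-6,35).split(';')
for i in range(0,35,2): print(69.4-6*i,';'.join(r[i:i+2]))"
```

```text
69.4 0 0 0 -0.43 -0.19 0 0.1;0 0 0 -0.41 -0.23 0 0.1
57.400000000000006 0 0 0 -0.39 -0.27 0 0.1;0 0 0 -0.35 -0.32 0 0.1
45.400000000000006 0 0 0 -0.32 -0.34 0 0.1;0 0 0 -0.28 -0.38 0 0.1
33.400000000000006 0 0 0 -0.24 -0.41 0 0.1;0 0 0 -0.19 -0.43 0 0.1
21.400000000000006 0 0 0 -0.15 -0.44 0 0.1;0 0 0 -0.10 -0.47 0 0.1
9.400000000000006 0 0 0 -0.05 -0.46 0 0.1;0 0 0 -0.01 -0.47 0 0.1
-2.5999999999999943 0 0 0 0.05 -0.47 0 0.1;0 0 0 0.10 -0.46 0 0.1
-14.599999999999994 0 0 0 0.14 -0.45 0 0.1;0 0 0 0.19 -0.43 0 0.1
-26.599999999999994 0 0 0 0.23 -0.41 0 0.1;0 0 0 0.27 -0.39 0 0.1
-38.599999999999994 0 0 0 0.32 -0.35 0 0.1;0 0 0 0.34 -0.32 0 0.1
-50.599999999999994 0 0 0 0.38 -0.28 0 0.1;0 0 0 0.41 -0.24 0 0.1
-62.599999999999994 0 0 0 0.43 -0.19 0 0.1;0 0 0 0.44 -0.15 0 0.1
-74.6 0 0 0 0.47 -0.10 0 0.1;0 0 0 0.46 -0.05 0 0.1
-86.6 0 0 0 0.47 -0.01 0 0.1;0 0 0 0.47 0.05 0 0.1
-98.6 0 0 0 0.46 0.10 0 0.1;0 0 0 0.45 0.14 0 0.1
-110.6 0 0 0 0.43 0.19 0 0.1;0 0 0 0.41 0.23 0 0.1
-122.6 0 0 0 0.39 0.27 0 0.1;0 0 0 0.35 0.32 0 0.1
-134.6 0 0 0 0.32 0.34 0 0.1
```

send_rows(
  commands="0 0 0 -0.43 -0.19 0 0.1;0 0 0 -0.41 -0.23 0 0.1;0 0 0 0 0 0 0.1",
)

```text
time: 5.3
ee_pos: [0.4774, 0.3275, 0.1053]
tool_rot: [0.0, 1.0, 0.0, 0.001]
force: [2.9, 2.6, 4.8]
grip_width: 0.179
```

send_rows(
  commands="0 0 0 -0.39 -0.27 0 0.1;0 0 0 -0.35 -0.32 0 0.1;0 0 0 0 0 0 0.1",
)

```text
time: 5.6
ee_pos: [0.4847, 0.3217, 0.1053]
tool_rot: [0.0, 1.0, 0.001, 0.001]
force: [4.2, 2.3, 4.6]
grip_width: 0.185
```

send_rows(
  commands="0 0 0 -0.36 -0.34 0 0.1;0 0 0 -0.32 -0.38 0 0.1;0 0 0 0 0 0 0.1",
)

```text
time: 5.9
ee_pos: [0.4911, 0.3141, 0.1053]
tool_rot: [0.0, 1.0, -0.0, 0.001]
force: [2.8, 1.1, 5.3]
grip_width: 0.182
```

send_rows(
  commands="0 0 0 -0.24 -0.41 0 0.1;0 0 0 -0.19 -0.43 0 0.1;0 0 0 0 0 0 0.1",
)

```text
time: 6.2
ee_pos: [0.4955, 0.3055, 0.1053]
tool_rot: [0.0, 1.0, -0.0, 0.001]
force: [3.3, 0.9, 6.2]
grip_width: 0.183
```

send_rows(
  commands="0 0 0 -0.17 -0.44 0 0.1;0 0 0 -0.12 -0.47 0 0.1;0 0 0 0 0 0 0.1",
)

```text
time: 6.5
ee_pos: [0.498, 0.2961, 0.1053]
tool_rot: [-0.0, 1.0, -0.001, 0.001]
force: [1.9, -0.6, 7.1]
grip_width: 0.19
```

send_rows(
  commands="0 0 0 -0.05 -0.46 0 0.1;0 0 0 -0.01 -0.47 0 0.1;0 0 0 0 0 0 0.1",
)

```text
time: 6.8
ee_pos: [0.4984, 0.2867, 0.1053]
tool_rot: [-0.0, 1.0, -0.001, 0.0]
force: [1.6, -0.7, 5.9]
grip_width: 0.183
```

send_rows(
  commands="0 0 0 0.05 -0.47 0 0.1;0 0 0 0.10 -0.46 0 0.1;0 0 0 0 0 0 0.1",
)

```text
time: 7.1
ee_pos: [0.4968, 0.2773, 0.1053]
tool_rot: [-0.0, 1.0, -0.001, 0.0]
force: [1.3, -1.3, 7.1]
grip_width: 0.184
```

send_rows(
  commands="0 0 0 0.14 -0.45 0 0.1;0 0 0 0.19 -0.43 0 0.1;0 0 0 0 0 0 0.1",
)

```text
time: 7.4
ee_pos: [0.4948, 0.2715, 0.1054]
tool_rot: [0.0, 1.0, 0.003, 0.003]
force: [6.6, 10.1, 0.7]
grip_width: 0.183
```

Resisting force appeared (~12 N tangential). Confirm that it is the stop with a little more push.

send_rows(
  commands="0 0 0 0.08 -0.2 0 0.1;0 0 0 0 0 0 0.1;0 0 0 0 0 0 0.1",
)

```text
time: 7.7
ee_pos: [0.4947, 0.2713, 0.1054]
tool_rot: [0.0, 1.0, 0.005, 0.004]
force: [9.9, 16.1, -3.1]
grip_width: 0.181
```

Run:
```python
from h import *
s=sensors.get_state();print(s["time"],s["ee_pos"],s["force"],s["ft_torque"],s["tool_rot"],s["grip_width"])
```

```text
7.7 [0.49466767 0.27130131 0.10541057] [ 9.89017686 16.05659645 -3.13099689] [ 2.80927993 -1.4973035  -0.01353153] [2.49694878e-04 9.99982999e-01 4.62262786e-03 3.54537520e-03] 0.1812343279266117
```

Run:
```python
from h import *
c=viewer.capture("side");t=viewer.capture("top")
a=cv2.resize(c["img"][80:230,110:270,::-1],(400,375),interpolation=cv2.INTER_CUBIC)
b=cv2.resize(t["img"][130:280,90:250,::-1],(400,375),interpolation=cv2.INTER_CUBIC)
cv2.imwrite("pics/s3.png",np.hstack([a,b]))
```

```text
(no output)
```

View pics/s3.png

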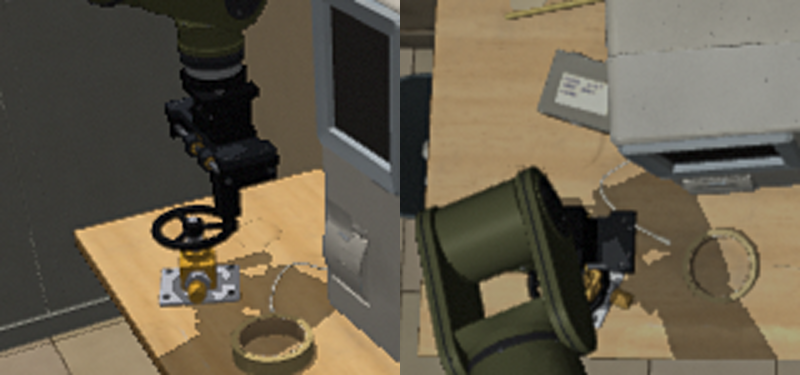

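The arm is clear of the analyser, so this is the valve's own stop at wheel angle ≈ -23.3° (axis at 0.4536, 0.2892). Now back off 720°.

```bash
python3 -c "
from arc import *
print(rows(-23.3,10,10))"
```

```text
0 0 0 -0.25 0.74 0 0.1;0 0 0 -0.11 0.78 0 0.1;0 0 0 0.02 0.79 0 0.1;0 0 0 0.16 0.76 0 0.1;0 0 0 0.29 0.73 0 0.1;0 0 0 0.41 0.67 0 0.1;0 0 0 0.52 0.58 0 0.1;0 0 0 0.62 0.49 0 0.1;0 0 0 0.69 0.37 0 0.1;0 0 0 0.74 0.25 0 0.1
```

send_rows(
  commands="0 0 0 -0.2 0.45 0 0.1;0 0 0 0 0 0 0.1;0 0 0 0 0 0 0.1",
)

```text
time: 8.1
ee_pos: [0.4949, 0.2718, 0.1052]
tool_rot: [-0.0, 1.0, -0.0, 0.001]
force: [1.4, 0.9, 6.6]
grip_width: 0.182
```

send_rows(
  commands="0 0 0 -0.25 0.74 0 0.1;0 0 0 -0.11 0.78 0 0.1;0 0 0 0.02 0.79 0 0.1;0 0 0 0.16 0.76 0 0.1;0 0 0 0.29 0.73 0 0.1;0 0 0 0.41 0.67 0 0.1;0 0 0 0.52 0.58 0 0.1;0 0 0 0 0 0 0.1",
)

```text
time: 8.9
ee_pos: [0.4838, 0.3227, 0.1053]
tool_rot: [-0.0, 1.0, -0.0, 0.0]
force: [0.1, 2.4, 7.0]
grip_width: 0.186
```

```bash
python3 -c "
from arc import *
print(rows(48,10,11))
print()
print(rows(158,10,11))
print();print(rows(268,10,11))"
```

```text
0 0 0 0.63 0.48 0 0.1;0 0 0 0.69 0.35 0 0.1;0 0 0 0.75 0.23 0 0.1;0 0 0 0.78 0.10 0 0.1;0 0 0 0.79 -0.04 0 0.1;0 0 0 0.76 -0.18 0 0.1;0 0 0 0.72 -0.31 0 0.1;0 0 0 0.66 -0.42 0 0.1;0 0 0 0.57 -0.54 0 0.1;0 0 0 0.48 -0.63 0 0.1;0 0 0 0.35 -0.69 0 0.1

0 0 0 0.23 -0.75 0 0.1;0 0 0 0.10 -0.78 0 0.1;0 0 0 -0.04 -0.79 0 0.1;0 0 0 -0.18 -0.76 0 0.1;0 0 0 -0.31 -0.72 0 0.1;0 0 0 -0.42 -0.66 0 0.1;0 0 0 -0.54 -0.57 0 0.1;0 0 0 -0.63 -0.48 0 0.1;0 0 0 -0.69 -0.35 0 0.1;0 0 0 -0.75 -0.23 0 0.1;0 0 0 -0.78 -0.10 0 0.1

0 0 0 -0.79 0.04 0 0.1;0 0 0 -0.76 0.18 0 0.1;0 0 0 -0.72 0.31 0 0.1;0 0 0 -0.66 0.42 0 0.1;0 0 0 -0.57 0.54 0 0.1;0 0 0 -0.48 0.63 0 0.1;0 0 0 -0.35 0.69 0 0.1;0 0 0 -0.23 0.75 0 0.1;0 0 0 -0.10 0.78 0 0.1;0 0 0 0.04 0.79 0 0.1;0 0 0 0.18 0.76 0 0.1
```

send_rows(
  commands="0 0 0 0.63 0.48 0 0.1;0 0 0 0.69 0.35 0 0.1;0 0 0 0.75 0.23 0 0.1;0 0 0 0.78 0.10 0 0.1;0 0 0 0.79 -0.04 0 0.1;0 0 0 0.76 -0.18 0 0.1;0 0 0 0.72 -0.31 0 0.1;0 0 0 0.66 -0.42 0 0.1;0 0 0 0.57 -0.54 0 0.1;0 0 0 0.48 -0.63 0 0.1;0 0 0 0.35 -0.69 0 0.1;0 0 0 0 0 0 0.1",
)

```text
time: 10.1
ee_pos: [0.4113, 0.3051, 0.1052]
tool_rot: [-0.0, 1.0, -0.001, -0.001]
force: [-3.3, -0.3, 9.9]
grip_width: 0.184
```

send_rows(
  commands="0 0 0 0.25 -0.75 -0.02 0.1;0 0 0 0.12 -0.78 -0.02 0.1;0 0 0 -0.02 -0.79 -0.02 0.1;0 0 0 -0.18 -0.76 -0.02 0.1;0 0 0 -0.31 -0.72 -0.02 0.1;0 0 0 -0.42 -0.66 0 0.1;0 0 0 -0.54 -0.57 0 0.1;0 0 0 -0.63 -0.48 0 0.1;0 0 0 -0.69 -0.35 0 0.1;0 0 0 -0.75 -0.23 0 0.1;0 0 0 -0.78 -0.10 0 0.1;0 0 0 0 0 0 0.1",
)

```text
time: 11.3
ee_pos: [0.4518, 0.2443, 0.1053]
tool_rot: [0.0, 1.0, 0.001, -0.001]
force: [0.5, 5.4, 2.6]
grip_width: 0.181
```

send_rows(
  commands="0 0 0 -0.79 0.08 0 0.1;0 0 0 -0.76 0.22 0 0.1;0 0 0 -0.72 0.33 0 0.1;0 0 0 -0.66 0.42 0 0.1;0 0 0 -0.57 0.54 0 0.1;0 0 0 -0.48 0.63 0 0.1;0 0 0 -0.35 0.69 0 0.1;0 0 0 -0.23 0.75 0 0.1;0 0 0 -0.10 0.78 0 0.1;0 0 0 0.04 0.79 0 0.1;0 0 0 0.18 0.76 0 0.1;0 0 0 0 0 0 0.1",
)

```text
time: 12.5
ee_pos: [0.4956, 0.305, 0.1054]
tool_rot: [-0.0, 1.0, 0.0, -0.0]
force: [2.6, 2.1, 2.6]
grip_width: 0.183
```

```bash
python3 -c "
from arc import *
for a in (19,129,239):print(rows(a,10,11));print()
"
```

```text
0 0 0 0.31 0.71 0 0.1;0 0 0 0.44 0.65 0 0.1;0 0 0 0.55 0.57 0 0.1;0 0 0 0.63 0.46 0 0.1;0 0 0 0.71 0.34 0 0.1;0 0 0 0.75 0.22 0 0.1;0 0 0 0.78 0.08 0 0.1;0 0 0 0.78 -0.06 0 0.1;0 0 0 0.77 -0.19 0 0.1;0 0 0 0.71 -0.31 0 0.1;0 0 0 0.65 -0.44 0 0.1

0 0 0 0.57 -0.55 0 0.1;0 0 0 0.46 -0.63 0 0.1;0 0 0 0.34 -0.71 0 0.1;0 0 0 0.22 -0.75 0 0.1;0 0 0 0.08 -0.78 0 0.1;0 0 0 -0.06 -0.78 0 0.1;0 0 0 -0.19 -0.77 0 0.1;0 0 0 -0.31 -0.71 0 0.1;0 0 0 -0.44 -0.65 0 0.1;0 0 0 -0.55 -0.57 0 0.1;0 0 0 -0.63 -0.46 0 0.1

0 0 0 -0.71 -0.34 0 0.1;0 0 0 -0.75 -0.22 0 0.1;0 0 0 -0.78 -0.08 0 0.1;0 0 0 -0.78 0.06 0 0.1;0 0 0 -0.77 0.19 0 0.1;0 0 0 -0.71 0.31 0 0.1;0 0 0 -0.65 0.44 0 0.1;0 0 0 -0.57 0.55 0 0.1;0 0 0 -0.46 0.63 0 0.1;0 0 0 -0.34 0.71 0 0.1;0 0 0 -0.22 0.75 0 0.1
```

send_rows(
  commands="0 0 0 0.31 0.71 0 0.1;0 0 0 0.44 0.65 0 0.1;0 0 0 0.55 0.57 0 0.1;0 0 0 0.63 0.46 0 0.1;0 0 0 0.71 0.34 0 0.1;0 0 0 0.75 0.22 0 0.1;0 0 0 0.78 0.08 0 0.1;0 0 0 0.78 -0.06 0 0.1;0 0 0 0.77 -0.19 0 0.1;0 0 0 0.71 -0.31 0 0.1;0 0 0 0.65 -0.44 0 0.1;0 0 0 0 0 0 0.1",
)

```text
time: 13.7
ee_pos: [0.4238, 0.3232, 0.1054]
tool_rot: [-0.0, 1.0, -0.001, -0.001]
force: [-0.9, -0.8, 0.8]
grip_width: 0.181
```

send_rows(
  commands="0 0 0 0.56 -0.57 0 0.1;0 0 0 0.44 -0.65 0 0.1;0 0 0 0.32 -0.72 0 0.1;0 0 0 0.19 -0.76 0 0.1;0 0 0 0.06 -0.78 0 0.1;0 0 0 -0.08 -0.78 0 0.1;0 0 0 -0.21 -0.76 0 0.1;0 0 0 -0.33 -0.70 0 0.1;0 0 0 -0.46 -0.63 0 0.1;0 0 0 -0.57 -0.55 0 0.1;0 0 0 0 0 0 0.1",
)

```text
time: 14.8
ee_pos: [0.4269, 0.2533, 0.1054]
tool_rot: [0.0, 1.0, -0.002, 0.0]
force: [-3.5, -5.6, 1.9]
grip_width: 0.182
```

```bash
python3 -c "
from arc import *
for a in (231,):print(rows(a,10,10));print()
"
```

```text
0 0 0 -0.65 -0.44 0 0.1;0 0 0 -0.71 -0.31 0 0.1;0 0 0 -0.77 -0.19 0 0.1;0 0 0 -0.78 -0.06 0 0.1;0 0 0 -0.78 0.08 0 0.1;0 0 0 -0.75 0.22 0 0.1;0 0 0 -0.71 0.34 0 0.1;0 0 0 -0.63 0.46 0 0.1;0 0 0 -0.55 0.57 0 0.1;0 0 0 -0.44 0.65 0 0.1
```

send_rows(
  commands="0 0 0 -0.62 -0.46 0 0.1;0 0 0 -0.70 -0.36 0 0.1;0 0 0 -0.76 -0.22 0 0.1;0 0 0 -0.78 -0.08 0 0.1;0 0 0 -0.78 0.06 0 0.1;0 0 0 -0.76 0.20 0 0.1;0 0 0 -0.71 0.32 0 0.1;0 0 0 -0.64 0.44 0 0.1;0 0 0 0 0 0 0.1;0 0 0 0 0 0 0.1",
)

```text
time: 15.8
ee_pos: [0.4836, 0.2558, 0.1054]
tool_rot: [-0.0, 1.0, 0.001, -0.0]
force: [-2.9, 4.9, -2.6]
grip_width: 0.183
```

Run:
```python
from h import *
s=sensors.get_state();p=s["ee_pos"];print(s["time"],p,s["force"]);d=p[:2]-[.4536,.2892];print(np.hypot(*d),np.degrees(np.arctan2(d[1],d[0])))
```

```text
15.8 [0.48363277 0.25578183 0.10537269] [-2.91264845  4.86938442 -2.60153606]
0.044930407618603896 -48.05409790418774
```

send_rows(
  commands="0 0 0 -0.46 0.6 0 0.1;0 0 0 -0.38 0.6 0 0.1;0 0 0 -0.15 0.4 0 0.1;0 0 0 0 0 0 0.1;0 0 0 0 0 0 0.1",
)

```text
time: 16.3
ee_pos: [0.4942, 0.2704, 0.1055]
tool_rot: [-0.0, 1.0, 0.0, 0.001]
force: [1.9, 0.7, -5.3]
grip_width: 0.184
```

Run:
```python
from h import *
s=sensors.get_state();p=s["ee_pos"];print(s["time"],p,s["force"],s["tool_rot"]);d=p[:2]-[.4536,.2892];print(np.hypot(*d),np.degrees(np.arctan2(d[1],d[0])))
```

```text
16.3 [0.49422836 0.27039289 0.10546756] [ 1.87949178  0.7191232  -5.2918852 ] [-1.97389929e-04  9.99999637e-01  8.66728361e-05  8.24248373e-04]
0.04477020165040129 -24.83970358771284
```

Run:
```python
from h import *
from scipy.spatial.transform import Rotation as R
s=sensors.get_state()
for p,q in (([.49466767,.27130131,.10541],[2.49694878e-04,9.99982999e-01,4.62262786e-03,3.54537520e-03]),([.4949,.2718,.1052],[0,1,0,.001]),(s["ee_pos"],s["tool_rot"])):
    for k in (0,.0188):
        g=np.array(p)-k*R.from_quat(q).as_matrix()[:,2]; d=g[:2]-[.4536,.2892];print(g[:2],np.hypot(*d),np.degrees(np.arctan2(d[1],d[0])))
```

```text
[0.49466767 0.27130131] 0.04479862300277766 -23.549212975447382
[0.49453432 0.27112754] 0.04474631554956395 -23.82141280398703
[0.4949 0.2718] 0.04481573384426502 -22.846057203919976
[0.4948624 0.2718   ] 0.04478108592768748 -22.864735367126773
[0.49422836 0.27039289] 0.04477020165040129 -24.83970358771284
[0.49419737 0.27038962] 0.04474345208179041 -24.86016882479355
```

send_rows(
  commands="0 0 0 -0.06 0.15 0 0.1;0 0 0 0 0 0 0.1;0 0 0 0 0 0 0.1",
)

```text
time: 16.6
ee_pos: [0.4945, 0.2712, 0.1055]
tool_rot: [-0.0, 1.0, -0.0, 0.001]
force: [2.4, -2.6, -4.9]
grip_width: 0.185
```

```bash
cat > st.py <<'E'
from h import *
s=sensors.get_state();p=s["ee_pos"];print(s["time"],p,s["force"],s["joint_vel"].round(4));d=p[:2]-[.4536,.2892];print(np.hypot(*d),np.degrees(np.arctan2(d[1],d[0])))
E
python3 st.py
```

```text
16.6 [0.49451044 0.27116257 0.10553989] [ 2.37904753 -2.60930421 -4.91656865] [ 0.0006 -0.0008  0.0001  0.0006 -0.0008 -0.0013]
0.0447103277850928 -23.792701526485207
```

send_rows(
  commands="0 0 0 -0.04 0.1 0 0.1;0 0 0 0 0 0 0.1;0 0 0 0 0 0 0.1",
)

```text
time: 16.9
ee_pos: [0.4949, 0.2723, 0.1055]
tool_rot: [-0.0, 1.0, -0.0, 0.001]
force: [4.6, -2.0, -6.0]
grip_width: 0.185
```

```bash
python3 st.py
```

```text
16.9 [0.49494068 0.27230038 0.10553963] [ 4.60558302 -2.04692559 -5.96827135] [ 0.0001 -0.0016 -0.0005  0.0002  0.0004  0.0014]
0.044661489145973766 -22.234208303952443
```

send_rows(
  commands="0 0 0 0 0 0 0.1;0 0 0 0 0 0 0.1;0 0 0 0 0 0 0.1;0 0 0 0 0 0 0.1;0 0 0 0 0 0 0.1",
)

```text
time: 17.4
ee_pos: [0.4949, 0.2723, 0.1055]
tool_rot: [-0.0, 1.0, -0.0, 0.001]
force: [3.4, -2.3, -6.5]
grip_width: 0.185
```

```bash
python3 st.py
python3 - <<'E'
from h import *
c=viewer.capture("side");t=viewer.capture("top")
a=cv2.resize(c["img"][80:230,110:270,::-1],(400,375),interpolation=cv2.INTER_CUBIC)
b=cv2.resize(t["img"][130:280,90:250,::-1],(400,375),interpolation=cv2.INTER_CUBIC)
cv2.imwrite("pics/s4.png",np.hstack([a,b]))
o=cv2.imread("pics/s3.png"); x=lambda i:cv2.resize(i[190:250,140:250],(400,218),interpolation=cv2.INTER_CUBIC)
cv2.imwrite("pics/cmp.png",np.vstack([np.hstack([a,b]),np.hstack([x(o[:,:400]),x(a)])]))
E
```

```text
17.4 [0.49494782 0.27230841 0.10554853] [ 3.40704028 -2.26949876 -6.47867597] [ 0.0001  0.0009 -0.0002 -0.0009 -0.0007  0.0013]
0.044665062862160425 -22.221211882568742
```

View pics/cmp.png

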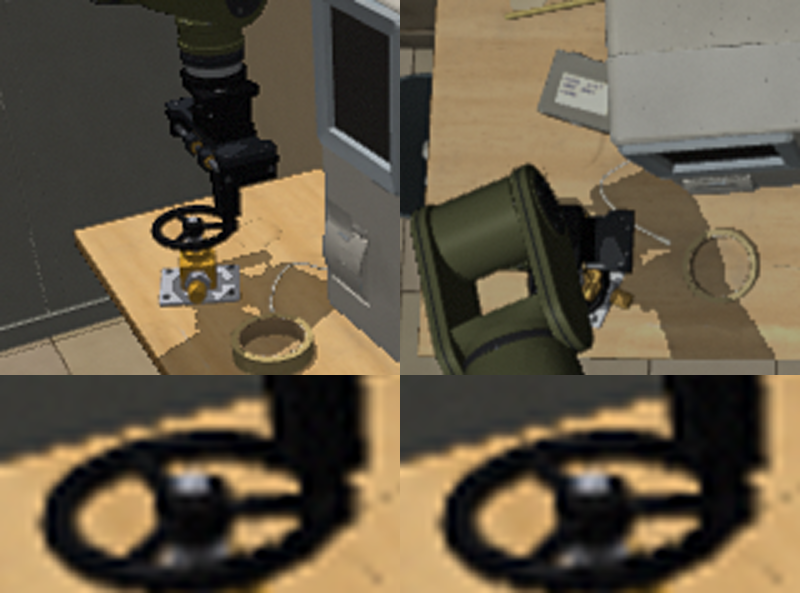

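The wheel, spokes and gripper look the same as at the stop (handle at about (235,220) in the left image, spokes matching in the crops). The pose is steady, so I'm handing in.

```bash
python3 -c "
from cell import bot
print(bot.job_done())"
```

```text
the job is handed in; nothing more can be done
None
```

I closed the flow valve (the left one, with the crank) clockwise until it hit its stop. I then opened it two full turns counter-clockwise, and the gripper is still holding the crank handle. The job was handed in at about 17.5 s.

- **Stop:** after about 250° of clockwise turning the handle stopped. Pushing further raised the wrist force to about 19 N with almost no movement. The pictures showed the arm clear of the analyser, so this was the valve's own stop. With the push released, the handle sat at -22.9°, measured around the wheel's axis.
- **Two turns:** I followed the handle angle all the way round. It ended at -22.2°, so the total is 720° plus about 0.6°. The stop angle itself is uncertain by about 0.5°, because the fingers flex under load.
- **Final checks:** the pose held steady for the last 0.5 s. The grip opening of 0.185 (about 17.6 mm) matches the 18 mm handle. In the side picture the spokes and handle line up with the picture taken at the stop.
- **Remaining force:** a few newtons still act on the tool, mostly radial and vertical, and the wheel did not move under them.
- **Other objects:** nothing else was deliberately touched. I did not separately measure the other valve or the loose items afterwards.

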